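# Set the spring-return slide of a measuring rail to its index and clamp it

## Robot

A 6-joint arm with a two-finger parallel gripper is mounted at the origin on a cart in front of the work surface, level with it; the furniture and walls round the work are solid. World frame = base frame: x ahead of the robot, y to its left, z up, the work surface at z = 0. Lengths are in m, angles in rad, forces in N, time in s.
With the tool pointing down it reaches from about 0.275 to 0.975 m from the base axis. Payload 8.4 kg.
Tool frame: the origin (TCP) lies at the very end of the fingers, on their centre line; the grasp point (between the pads) lies 19 mm behind it; z points along the fingers, y is the direction in which the jaws open and shut (so a half turn about z gives the same grasp; the last joint's range is limited). The gripper opens to 92 mm and grips with 3 to 60 N. Pads are 20 mm wide; open, the fingers measure 128 mm over their backs; the gripper's body (75 mm by 189 mm) begins 69 mm behind the grasp point.
Start: joints at [1.287, 0.353, 1.633, -0, 1.155, -0.002], TCP at [0.174, 0.6, 0.215] pointing down, gripper open.
Joint ranges: [-2.63, 2.63], [-0.92, 2.1], [0.06, 2.66], [-1.3, 4.44], [0, 2.69], [-3.02, 3.02]. Speed limits (rad/s): [2.22, 2.22, 2.79, 3.14, 3.14, 3.14].

## Interface

Orientations are given as a unit quaternion [w, x, y, z].
In Python, from bench import read_state, vision, order, nets gives the robot as it stands.
- The arm moves only by the tool send_rows, never from a script. Its argument "steps" is a list of rows, each a list of 3 entries, a list of its own where there are three numbers: the turn, a rotation vector about the tool's x, y, z in degrees, then the shift along the tool's x, y, z in m, then the closure, from 0 (fully open) to 1 (shut). A call has 1 to 8 rows; each row shifts and turns the pose as measured when the row begins, along the tool's axes as they then stand; what a row does not reach is not made up. A row lasts 1/8 s, in which the tool goes at most 62.5 mm and 10.7 degrees, less where a joint would pass 70% of its speed; a pose out of reach is approached as far as the arm can. A call with a gripper value outside its range is refused whole. The fingers move at their own pace and stop on an object; "newtons" is the grip in N (left out, the last holds). Time passes only in rows, so rows that do not move let the fingers close. It gives the time, the measured TCP pose, the force and the opening at its end, in the units of the state.
- read_state(): the state, without advancing time (a new reading comes with each control period).
- vision.grab_frame(name): name is "side" or "top" or "wrist"; returns a dict with "color" (400x640x3 uint8, red, green, blue), "K" (3x3 intrinsics, pixels), "R" (3x3) and "t" (3): a world point X has camera coordinates R X + t; the wrist camera has in their place "T_tool_cam" (4x4, takes a point from camera to tool coordinates, whose origin is the TCP and whose axes are the flange's). Camera axes: x right, y down, z forward; pixel columns grow to the right and rows downward; lengths in m; the calibration is good to about 2 mm. A picture is of the moment at which its call begins: read the wrist's pose just before it. There is no depth.
- order.hand_in(): hands the job in, once; it reports no verdict.
Trained networks look in a picture, given as the dict that the camera call returned (one of the last four; its "shot" number tells which), for a name from the list of things; names that differ only in an ending like _2 or _b are one class to them, and where a whole thing is asked for, a point or a joint stands for the part that bears it (a point fixed in the world has none). Each returns a list of dicts, best first, with "p" (0 to 1); they miss things now and then, are a little off and sometimes report something else, mostly with a low value. They report only what shows in the picture. A call takes as long as a camera call.
- nets.find_in(picture, label): "rect" ([centre column, centre row, width, height] in pixels, round what is visible of it).
- nets.masks_of(picture, label): "pixels" (400x640 bool, what is visible of it) and "rect" ([centre column, centre row, width, height] in pixels, round what is visible of it).
- nets.mark_of(picture, label): "at" ([column, row] in pixels: a listed point, or the origin of a listed thing).
The state is a dict: "time_s": time; "joints": joint angles; "qd": joint speeds; "tau": joint torques, N m; "tool_pos": TCP position; "orientation": TCP orientation; "ft_force": force on the tool from outside, world axes, zero at the start; "wrist_torque": the same for the moment, N m; "finger_gap": opening from 0.0 (shut) to 1.0 (fully open).
Only numpy, scipy, OpenCV 4.12 (cv2) and the standard library are available. Lean on these libraries where they do the work, as an engineer would, in place of code of your own. Each camera call takes 0.05 s, during which the arm holds its last target. There are 200 camera calls.

## Task

On the measuring rail, swing the carriage's clamp lever fully open, slide the carriage until its pointer stands opposite the tip of the index block, and clamp it there with the lever fully closed. A return spring pulls an unclamped carriage back as soon as you let go, so keep it at the mark while the lever goes shut (thumb post and lever can be squeezed together in one hand). Leave the things lying round the rail where they are.

Things in the scene. Friction and masses are not known exactly. Their poses are not given: they have to be found in the camera images.
- rail: Measuring rail bolted to the worktop: aluminium base plate 340 mm long (y) with a steel rail along its middle, an upright grey stand at each end (top at 52 mm). Origin under the middle of the rail on the worktop; x points away from the robot, y along the rail to the robot's left, z up. The rail is turned up to 0.25 rad. Plate from x = -55 to +90 mm, top at z = 12 mm.
- carriage_body (a joint): Carriage position along the rail's y, m: 0 = right-hand (-y) end, where a return spring pulls it, to 0.19. Its middle is at rail y = -0.090 + this value. Spring 3 to 5 N, rail friction about 1 N; let go, it runs home at about 0.1 m/s. Plate 98 x 76 mm, top at z = 46 mm; black sensor head (top z = 80 mm) on its far half. Lever closed: clamped, withstands about 20 N.
- lever_body (a joint): Angle of the clamp lever about its upright pivot, rad: 0 = closed (clamped, pointing at the robot along the rail's -x), 0.5 = fully open (swung towards the rail's +y, clockwise from above). It clamps below about 0.25 rad and is free above about 0.33; it stays where it is left. About 0.15 to 0.4 N m turns it. It has stops at both ends.
- pivot (a point): On the lever's pivot axis, mid height of the lever (z = 60 mm); it rides on the carriage. The lever is a flat bar 12 mm wide, z = 52 to 68 mm, from the pivot to the knob.
- lever_knob (a point): Middle of the round black upright knob at the free end of the lever: 18 mm diameter, 34 mm tall (z = 50 to 84 mm), 90 mm from the pivot. It overhangs the carriage towards the robot.
- post (a point): On the axis of the thumb post, an upright steel pin of 16 mm diameter on the carriage, z = 46 to 84 mm; the point lies at z = 66 mm, 36 mm nearer the robot than the pivot and 20 mm to its right (-y). The closed lever runs parallel past the post's left (+y) side with a gap of 6 mm; post and closed lever together measure 34 mm across (rail y), post and open lever about 60 mm.
- pointer (a point): Tip of the flat steel pointer on the far side of the carriage, in line with its middle.
- mark (a point): Tip of the upright ridge on the index block (18 x 14 mm, 46 mm tall) fixed on the plate's far ledge; it points at the rail. The pointer stands opposite it when both have the same rail y; about 2 mm then remain between the tips.
- weight: Loose bystander: steel weight with a knob, 29 mm wide, 48 mm tall, behind the rail on the right. Origin under it.
- brass_bush: Loose bystander: brass bush, 30 mm wide, 26 mm tall, behind the rail on the left. Origin under it.
- hex_key: Loose bystander: black hexagon key, 98 mm long, 6 mm thick, lying in front of the rail on the right.
- cup: Loose bystander: small pale cup, 37 mm wide, 26 mm tall, in front of the rail on the left. Origin under it.

How it is judged:
On the way, in this order (a step that is already met when the one before it is completed fails the run):
1. the clamp lever is fully open (value of joint lever_body above 0.42 rad), for 0.1 s.
2. the carriage is at the mark with the lever still open (y of pointer in the frame of mark between -0.012 and 0.012 m and value of joint lever_body above 0.3 rad).
At the end, for the whole second after the job is handed in: The carriage's pointer stands within 4 mm of the index tip along the rail, at rest, with the clamp lever closed (within 0.12 rad of its closed stop) (y of pointer in the frame of mark between -0.004 and 0.004 m and value of joint lever_body below 0.12 rad and velocity of joint carriage_body between -0.003 and 0.003 m/s); the robot touches nothing.
It fails at once if a thing lying round the rail was shifted by more than 25 mm (distance of any of weight, brass_bush, hex_key, cup from where it was at the start of the episode above 0.025 m).
It also fails if it takes over 72 s, if anything falls off the work surface, if the arm or the gripper's body presses on something with over 40 N, if the wrist force passes 120 N, or if a joint passes its speed limit or range.

## Working session

There is one attempt and no reset: what is moved stays moved. The work goes in short steps, Python scripts to look and compute and a tool call to move; the robot and the scene stay as the last step left them, time stands still between calls to the robot, and variables do not carry over. Pictures are saved under pics/ and viewed, about 8 in all and at most 12, crops included, and the job is handed in when it is done.

Besides the shell and the picture viewer there is one more tool, called by a JSON object that holds its "name" and its "arguments", one argument or row to a line. send_rows: Moves the arm, as the interface text tells. Its arguments: {"type":"object","properties":{"steps":{"type":"array"},"newtons":{"type":"number"}},"required":["steps"]}

```bash
mkdir -p pics; cat > h.py <<'E'
import numpy as np, cv2
from scipy.optimize import least_squares
from scipy.spatial.transform import Rotation as Ro
from bench import read_state, vision, order, nets
def Rt():
    s=read_state(); q=s['orientation']; return Ro.from_quat([q[1],q[2],q[3],q[0]]).as_matrix(), np.array(s['tool_pos']), s
def shot(n):
    R,t,s=Rt(); f=vision.grab_frame(n)
    if n=='wrist':
        T=f['T_tool_cam']; Rw=R@T[:3,:3]; tw=R@T[:3,3]+t
        f['R_']=Rw.T; f['t_']=-Rw.T@tw
    else: f['R_']=np.array(f['R']); f['t_']=np.array(f['t'])
    return f
def onz(f,px,z):
    d=f['R_'].T@np.linalg.solve(f['K'],[px[0],px[1],1]); c=-f['R_'].T@f['t_']
    return c+d*(z-c[2])/d[2]
def proj(f,X):
    p=f['K']@(f['R_']@np.array(X)+f['t_']); return p[:2]/p[2]
def save(f,name,crop=None,scale=1):
    im=f['color'][:,:,::-1]
    if crop: im=im[crop[1]:crop[3],crop[0]:crop[2]]
    cv2.imwrite('pics/'+name,cv2.resize(im,None,fx=scale,fy=scale,interpolation=cv2.INTER_CUBIC))
E
cat > look.py <<'E'
from h import *
import sys
Z=dict(pivot=.06,lever_knob=.067,post=.066,pointer=None,mark=None)
R,t,s=Rt();print(s['time_s'],t.round(4),R.round(3).tolist(),s['finger_gap'],s['joints'])
for n in sys.argv[1:]:
    f=shot(n); save(f,f"{n}_{s['time_s']:.2f}.png")
    for l in ['pivot','lever_knob','post','pointer','mark','rail','weight','brass_bush','hex_key','cup']:
        m=nets.mark_of(f,l)
        if m: 
            z=dict(pivot=.06,lever_knob=.067,post=.066,pointer=.04,mark=.04).get(l,0)
            print(n,l,np.round(m[0]['at'],1),round(m[0]['p'],2),onz(f,m[0]['at'],z).round(4))
E
python3 look.py top side wrist; ls pics
```

```text
0.0 [0.1737 0.5999 0.2139] [[-0.961, 0.278, -0.0], [0.278, 0.961, -0.001], [-0.0, -0.001, -1.0]] 1.0030136412066033 [ 1.28660676e+00  3.53636990e-01  1.63413029e+00 -2.75333943e-05
  1.15524078e+00 -2.42487325e-03]
top pivot [342.9 211.5] 0.85 [ 0.5495 -0.1556  0.06  ]
top lever_knob [341.2 257.4] 0.89 [ 0.4527 -0.1538  0.067 ]
top post [351.1 230.1] 0.82 [ 0.5103 -0.1735  0.066 ]
top pointer [341.1 186.5] 0.68 [ 0.6056 -0.1514  0.04  ]
top mark [296.5 187. ] 0.66 [ 0.602  -0.0534  0.04  ]
top rail [313.9 215.2] 0.82 [ 0.543  -0.0922  0.    ]
top weight [341.1 166.2] 0.66 [ 0.6576 -0.1518  0.    ]
top brass_bush [279.3 178.4] 0.48 [ 0.6258 -0.0101  0.    ]
top hex_key [347.5 254.1] 0.65 [ 0.4571 -0.1706  0.    ]
top cup [253.  264.2] 0.62 [0.4286 0.0424 0.    ]
side pivot [323.5 183.4] 0.95 [ 0.545  -0.1548  0.06  ]
side lever_knob [362.2 188.4] 0.72 [ 0.4624 -0.1593  0.067 ]
side post [342.3 175.7] 0.72 [ 0.5145 -0.186   0.066 ]
side pointer [296.2 187.7] 0.9 [ 0.6037 -0.1435  0.04  ]
side mark [279.6 213.4] 0.71 [ 0.6019 -0.0577  0.04  ]
side rail [317.4 225.9] 0.72 [ 0.5335 -0.089   0.    ]
side weight [282.7 197.4] 0.83 [ 0.6399 -0.1454  0.    ]
side brass_bush [255.1 239.8] 0.69 [ 0.6357 -0.0075  0.    ]
side hex_key [366.1 206.4] 0.49 [ 0.4572 -0.1824  0.    ]
side cup [338.2 286. ] 0.62 [0.4415 0.0399 0.    ]
side_0.00.png
top_0.00.png
wrist_0.00.png
```

```bash
python3 - <<'E'
import cv2,numpy as np
a=cv2.imread('pics/top_0.00.png')[130:300,220:400];b=cv2.imread('pics/side_0.00.png')[130:320,220:420]
a=cv2.resize(a,(400,378),interpolation=2);b=cv2.resize(b,(398,378),interpolation=2)
cv2.imwrite('pics/c1.png',np.hstack([a,b]))
E
```

```text
(no output)
```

View pics/c1.png

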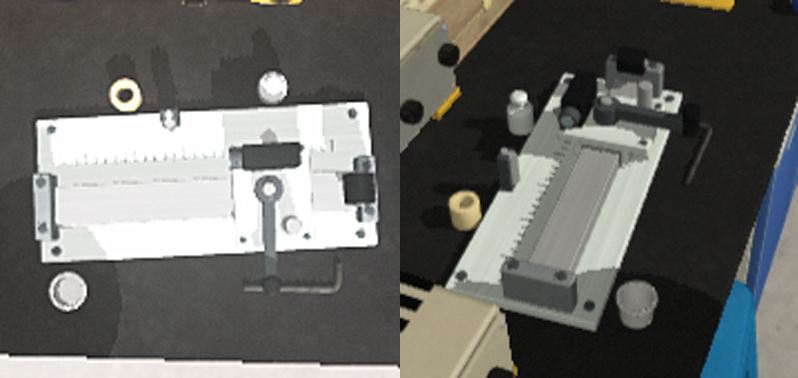

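View pics/side_0.00.png

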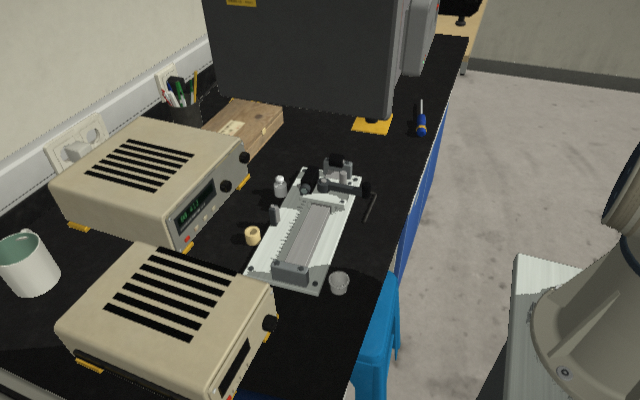

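```bash
python3 - <<'E'
from h import *
R,t,s=Rt()
print("tool delta to (0.50,-0.13,0.30):",(R.T@(np.array([.50,-.13,.30])-t)).round(3), "yaw tool y", np.arctan2(-R[0,1],R[1,1]))
print(vision.grab_frame('wrist')['T_tool_cam'].round(3))
E
```

```text
tool delta to (0.50,-0.13,0.30): [-0.516 -0.611 -0.085] yaw tool y -0.2817910533768148
[[ 0.001 -0.971 -0.239  0.067]
 [ 1.     0.001  0.    -0.   ]
 [ 0.    -0.239  0.971 -0.169]
 [ 0.     0.     0.     1.   ]]
```

{"name": "send_rows", "arguments": {
  "steps": [
    [[0,0,-9],[0,0,-0.05],0],
    [[0,0,-9],[0,0,-0.05],0],
    [[0,0,0],[-0.023,-0.057,0],0],
    [[0,0,0],[-0.023,-0.057,0],0],
    [[0,0,0],[-0.023,-0.057,0],0],
    [[0,0,0],[-0.023,-0.057,0],0],
    [[0,0,0],[-0.023,-0.057,0],0],
    [[0,0,0],[-0.023,-0.057,0],0]
  ]
}}

```text
time_s: 2.7
tool_pos: [0.3285, 0.2607, 0.3181]
orientation: [0.002, -0.025, 1.0, 0.001]
ft_force: [0.8, 0.3, 0.6]
finger_gap: 0.996
```

{"name": "send_rows", "arguments": {
  "steps": [
    [[0,0,0],[-0.023,-0.057,0],0],
    [[0,0,0],[-0.023,-0.057,0],0],
    [[0,0,0],[-0.023,-0.057,0],0],
    [[0,0,0],[-0.023,-0.057,0],0],
    [[0,0,0],[-0.023,-0.057,0],0],
    [[0,0,0],[-0.023,-0.057,0],0],
    [[0,0,0],[-0.023,-0.057,0],0],
    [[0,0,0],[0,0,0],0]
  ]
}}

```text
time_s: 3.7
tool_pos: [0.5116, -0.141, 0.3203]
orientation: [0.006, -0.023, 1.0, 0.002]
ft_force: [-0.4, -0.2, -0.3]
finger_gap: 1.001
```

```bash
python3 look.py wrist top
```

```text
3.7 [ 0.5116 -0.141   0.3203] [[-0.999, -0.046, 0.012], [-0.046, 0.999, 0.003], [-0.012, 0.003, -1.0]] 1.001242731431135 [-0.27631014  0.11013199  1.71062024  0.00681386  1.31042773 -1.89442834]
wrist pivot [313.5 196.7] 0.6 [ 0.5433 -0.1516  0.06  ]
wrist lever_knob [312.7 137.6] 0.69 [ 0.4522 -0.1562  0.067 ]
wrist post [297.1 174.8] 0.76 [ 0.5087 -0.1779  0.066 ]
wrist pointer [312.2 230. ] 0.66 [ 0.6066 -0.1519  0.04  ]
wrist mark [369.  229.9] 0.65 [ 0.602  -0.0548  0.04  ]
wrist rail [348.2 183.6] 0.75 [ 0.5306 -0.0916  0.    ]
wrist weight [307.  241.8] 0.68 [ 0.6452 -0.1614  0.    ]
wrist brass_bush [393.1 242.6] 0.59 [0.6394 0.001  0.    ]
wrist hex_key [302.6 141.7] 0.59 [ 0.4613 -0.1751 -0.    ]
wrist cup [431.9 134.7] 0.58 [0.4394 0.0454 0.    ]
```

```bash
python3 - <<'E'
from h import *
f=shot('wrist'); save(f,'w2.png',(230,100,470,270),3.3)
m=nets.masks_of(f,'rail')[0]['pixels'].astype(np.uint8)
c=max(cv2.findContours(m,0,2)[0],key=cv2.contourArea)
W=np.array([onz(f,p,.012)[:2] for p in c[:,0].astype(float)])
r=cv2.minAreaRect((W*1000).astype(np.float32)); print(r)
E
```

```text
((531.0928955078125, -85.5660400390625), (183.04965209960938, 363.16973876953125), 4.671825885772705)
```

View pics/w2.png

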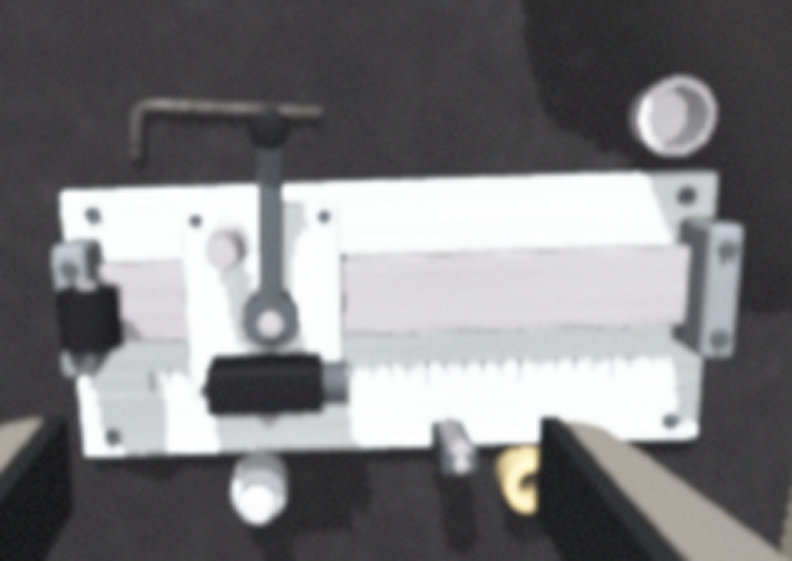

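{"name": "send_rows", "arguments": {
  "steps": [
    [[0,0.7,-1.7],[0,0,0],0],
    [[0,0,0],[0.027,0.0015,-0.0],0],
    [[0,0,0],[0.027,0.0015,0.03],0],
    [[0,0,0],[0,0,0.06],0],
    [[0,0,0],[0,0,0.05],0],
    [[0,0,0],[0,0,0.04],0],
    [[0,0,0],[0,0,0],0]
  ]
}}

```text
time_s: 5.78
tool_pos: [0.4567, -0.1392, 0.1379]
orientation: [0.0, -0.044, 0.999, 0.001]
ft_force: [-0.8, 0.3, -0.6]
finger_gap: 1.001
```

```bash
cat > rel.py <<'E'
from h import *
a=.075; ex=np.array([np.cos(a),np.sin(a),0]); ey=np.array([-np.sin(a),np.cos(a),0]); pv=np.array([.544,-.151,0])
R,t,s=Rt(); d=t-pv
print('t',s['time_s'],'TCP rel pivot0 in rail:',round(d@ex,4),round(d@ey,4),'z',round(t[2],4),'yaw',round(np.arctan2(-R[0,1],R[1,1]),4),'tilt',R[:2,2].round(4),'F',np.round([np.dot(s['ft_force'],ex),np.dot(s['ft_force'],ey),s['ft_force'][2]],1),s['finger_gap'])
E
python3 rel.py; python3 look.py wrist
```

```text
t 5.775 TCP rel pivot0 in rail: -0.0862 0.0183 z 0.1379 yaw 0.0888 tilt [0.0008 0.0018] F [-0.8  0.4 -0.6] 1.0012667286958303
5.775 [ 0.4567 -0.1392  0.1379] [[-0.996, -0.089, 0.001], [-0.089, 0.996, 0.002], [-0.001, 0.002, -1.0]] 1.0012667286958303 [-0.30044325  0.22073845  2.01488371  0.00251649  0.90573855 -1.96160792]
wrist pivot [302.9 290.8] 0.71 [ 0.5414 -0.1501  0.06  ]
wrist lever_knob [303.1 204.3] 0.57 [ 0.4513 -0.1561  0.067 ]
wrist post [280.7 257.4] 0.86 [ 0.5047 -0.1733  0.066 ]
wrist mark [384.8 332.5] 0.63 [ 0.5976 -0.0554  0.04  ]
wrist rail [356.5 261. ] 0.84 [ 0.5327 -0.09    0.    ]
wrist weight [293.6 337.3] 0.58 [ 0.6462 -0.1582  0.    ]
wrist brass_bush [414.4 341. ] 0.65 [ 0.638  -0.0017  0.    ]
wrist hex_key [287.1 193.9] 0.56 [ 0.458  -0.1779  0.    ]
wrist cup [280.8 259.7] 0.56 [ 0.5391 -0.1806  0.    ]
```

{"name": "send_rows", "arguments": {
  "steps": [
    [[0,0,0.5],[0,0,0.04],0],
    [[0,0,0],[0,0,0.038],0],
    [[0,0,0],[0,0.008,0.0],0],
    [[0,0,0],[0,0.009,0],0],
    [[0,0,0],[0,0.009,0],0],
    [[0,0,0],[0,0.009,0],0],
    [[0,0,0],[0,0.009,0],0],
    [[0,0,0],[0,0,0],0]
  ]
}}

```text
time_s: 7.32
tool_pos: [0.4598, -0.094, 0.0665]
orientation: [0.008, -0.04, 0.999, -0.002]
ft_force: [0.1, -1.2, -1.5]
finger_gap: 1.002
```

```bash
python3 rel.py
```

```text
t 7.325 TCP rel pivot0 in rail: -0.0797 0.0631 z 0.0665 yaw 0.0797 tilt [ 0.0162 -0.0032] F [ 0.  -1.2 -1.5] 1.0021571035025583
```

{"name": "send_rows", "arguments": {
  "steps": [
    [[0,0.9,0],[0.003,0.008,0.003],0],
    [[0,0,0],[0,0.008,0],0],
    [[0,0,0],[0,0.005,0],0],
    [[0,0,0],[0,0,0],0]
  ]
}}

```text
time_s: 7.82
tool_pos: [0.4555, -0.0725, 0.0634]
orientation: [0.0, -0.04, 0.999, -0.003]
ft_force: [-0.3, -2.0, 1.7]
finger_gap: 1.0
```

```bash
python3 rel.py; python3 look.py wrist top | egrep 'pivot|knob|post|pointer|mark'
python3 - <<'E'
import cv2,numpy as np,glob
a=cv2.imread(sorted(glob.glob('pics/top_8*'))[0])[140:290,240:390];b=cv2.imread(sorted(glob.glob('pics/wrist_8*'))[0])[150:400,180:430]
cv2.imwrite('pics/c3.png',np.hstack([cv2.resize(i,(398,398),interpolation=2) for i in (a,b)]))
E
```

```text
t 7.825 TCP rel pivot0 in rail: -0.0824 0.0849 z 0.0634 yaw 0.08 tilt [ 0.0005 -0.0055] F [-0.5 -2.   1.7] 0.999862012208906
wrist pivot [214.7 340.2] 0.64 [ 0.54   -0.1439  0.06  ]
wrist lever_knob [267.9 246. ] 0.63 [ 0.4602 -0.1065  0.067 ]
wrist post [460.6 206.8] 0.31 [0.4248 0.0111 0.066 ]
top pivot [338.9 212.7] 0.86 [ 0.5467 -0.1472  0.06  ]
top post [351.3 231.2] 0.87 [ 0.508 -0.174  0.066]
top pointer [337.9 185.5] 0.96 [ 0.6076 -0.1443  0.04  ]
top mark [296.8 187.9] 0.51 [ 0.6    -0.0541  0.04  ]Traceback (most recent call last):
  File "<stdin>", line 2, in <module>
IndexError: list index out of range
```

{"name": "send_rows", "arguments": {
  "steps": [
    [[0,0,0],[0,-0.006,0],0],
    [[0,0,0],[0,0,-0.045],0],
    [[0,0,0],[-0.01,-0.02,0],0],
    [[0,0,0],[-0.015,-0.03,0],0],
    [[0,0,0],[-0.015,-0.027,0],0],
    [[0,0,0],[0,0,0],0]
  ]
}}

```text
time_s: 9.68
tool_pos: [0.5034, -0.1559, 0.1079]
orientation: [-0.0, -0.04, 0.999, -0.002]
ft_force: [0.1, 0.7, 0.0]
finger_gap: 0.999
```

```bash
python3 rel.py; python3 look.py wrist top | egrep 'pivot|knob|post|pointer|mark'; ls -t pics|head -3
python3 - <<'E'
import cv2,numpy as np,glob,os
l=sorted(glob.glob('pics/*_*.png'),key=os.path.getmtime)[-2:]
a=cv2.imread([i for i in l if 'top' in i][0])[140:290,240:390];b=cv2.imread([i for i in l if 'wrist' in i][0])[150:400,180:430]
cv2.imwrite('pics/c3.png',np.hstack([cv2.resize(i,(398,398),interpolation=2) for i in (a,b)]))
E
```

```text
t 9.675 TCP rel pivot0 in rail: -0.0408 -0.0019 z 0.1079 yaw 0.0799 tilt [-0.0003 -0.0039] F [0.2 0.7 0. ] 0.9987148825859569
wrist pivot [296.  262.2] 0.84 [ 0.5431 -0.1747  0.06  ]
wrist lever_knob [350.8 169.6] 0.58 [ 0.4603 -0.1375  0.067 ]
wrist post [270.4 221.8] 0.61 [ 0.5069 -0.1967  0.066 ]
wrist pointer [301.9 155.8] 0.54 [ 0.4551 -0.1768  0.04  ]
wrist mark [418.3 317.3] 0.73 [ 0.6013 -0.0537  0.04  ]
top mark [294.1 183.5] 0.47 [ 0.6096 -0.0479  0.04  ]
top_9.68.png
wrist_9.68.png
top_7.83.png
```

View pics/c3.png

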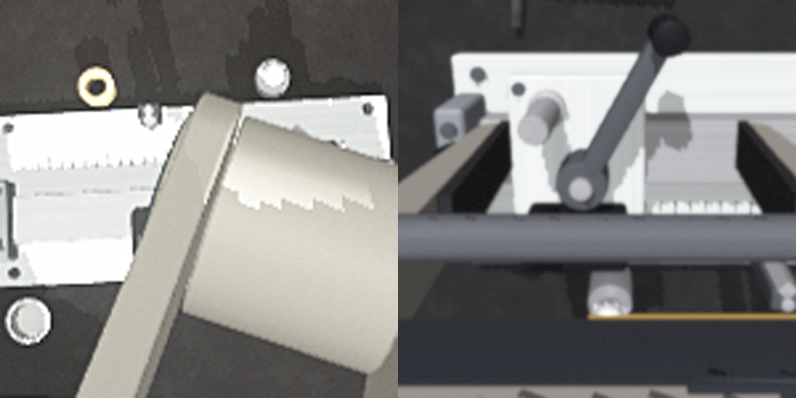

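{"name": "send_rows", "arguments": {
  "steps": [
    [[0,0,0],[0.002,-0.02,0.0],0],
    [[0,0,0],[0,0,0.027],0],
    [[0,0,0],[0,0,0.02],0],
    [[0,0,0],[0,0,0.006],0],
    [[0,0,0],[0,0,0],0]
  ]
}}

```text
time_s: 11.4
tool_pos: [0.5033, -0.1795, 0.0553]
orientation: [0.001, -0.041, 0.999, -0.003]
ft_force: [-0.6, 0.0, 0.8]
finger_gap: 0.999
```

```bash
python3 rel.py; python3 look.py wrist side| egrep 'pivot|knob|post|pointer|mark'
```

```text
t 11.4 TCP rel pivot0 in rail: -0.0428 -0.0254 z 0.0553 yaw 0.0817 tilt [ 0.0017 -0.0056] F [-0.6  0.1  0.8] 0.9993586313882841
wrist pivot [323.2 299.4] 0.86 [ 0.5425 -0.1752  0.06  ]
wrist lever_knob [399.2 185.8] 0.61 [ 0.4611 -0.1383  0.067 ]
wrist post [293.  256.1] 0.57 [ 0.5103 -0.1966  0.066 ]
side lever_knob [357.8 194.2] 0.83 [ 0.4652 -0.1388  0.067 ]
side pointer [301.  177.5] 0.95 [ 0.6082 -0.1797  0.04  ]
side mark [275.9 214.4] 0.72 [ 0.6075 -0.0524  0.04  ]
```

{"name": "send_rows", "arguments": {
  "steps": [
    [[0,0,0],[0,0.007,0],0.2],
    [[0,0,0],[0,0.014,0],0.2],
    [[0,0,0],[0,0.014,0],0.2],
    [[0,0,0],[0,0.014,0],0.2],
    [[0,0,0],[0,0.014,0],0.2],
    [[0,0,0],[0,0.014,0],0.2],
    [[0,0,0],[0,0.014,0],0.2],
    [[0,0,0],[0,0,0],0.2]
  ],
  "newtons": 30
}}

```text
time_s: 13.5
tool_pos: [0.4959, -0.0879, 0.055]
orientation: [0.002, -0.043, 0.999, -0.008]
ft_force: [0.1, -1.0, -1.4]
finger_gap: 0.803
```

```bash
python3 rel.py; python3 look.py wrist side| egrep 'pivot|knob|post|pointer|mark'
```

```text
t 13.5 TCP rel pivot0 in rail: -0.0432 0.0666 z 0.055 yaw 0.0854 tilt [ 0.005  -0.0148] F [ 0.  -1.  -1.4] 0.8030366827996654
wrist pivot [307.9 298.6] 0.74 [ 0.5354 -0.0936  0.06  ]
wrist lever_knob [382.1 185.8] 0.91 [ 0.4543 -0.0566  0.067 ]
wrist post [275.9 252.7] 0.57 [ 0.5016 -0.1154  0.066 ]
wrist pointer [495.1 164.1] 0.47 [0.438  0.0206 0.04  ]
side lever_knob [344.3 218.7] 0.62 [ 0.4671 -0.0622  0.067 ]
side post [337.7 194.4] 0.87 [ 0.5029 -0.1252  0.066 ]
side pointer [289.3 202.9] 0.89 [ 0.597  -0.0935  0.04  ]
side mark [277.7 213.8] 0.63 [ 0.6049 -0.0553  0.04  ]
```

{"name": "send_rows", "arguments": {
  "steps": [
    [[-0.8,0.3,0.5],[0,0.009,0],0.2],
    [[0,0,0],[0,0.01,0],0.2],
    [[0,0,0],[0,0.007,0],0.2],
    [[0,0,0],[0,0,0],0.2]
  ]
}}

```text
time_s: 15.1
tool_pos: [0.4945, -0.064, 0.0553]
orientation: [-0.0, -0.038, 0.999, -0.002]
ft_force: [-0.6, -2.1, -0.4]
finger_gap: 0.8
```

```bash
python3 rel.py; python3 look.py side wrist top| egrep 'pivot|knob|post|pointer|mark'
python3 - <<'E'
import cv2,numpy as np,glob,os
l=sorted(glob.glob('pics/*_*.png'),key=os.path.getmtime)[-3:]
g=lambda n:cv2.imread([i for i in l if n in i][0])
a=g('side')[170:230,250:310];b=g('wrist')[240:400,250:410]
cv2.imwrite('pics/c4.png',np.hstack([cv2.resize(i,(398,398),interpolation=2) for i in (a,b)]))
E
```

```text
t 15.1 TCP rel pivot0 in rail: -0.0429 0.0905 z 0.0553 yaw 0.0754 tilt [-0.0004 -0.0031] F [-0.8 -2.1 -0.4] 0.8000200169035209
side pivot [309.2 212. ] 0.9 [ 0.539  -0.0628  0.06  ]
side lever_knob [343.7 224.6] 0.6 [ 0.463  -0.0469  0.067 ]
side pointer [285.7 211.9] 0.55 [ 0.5923 -0.0661  0.04  ]
side mark [281.2 212.2] 0.75 [ 0.6004 -0.062   0.04  ]
wrist lever_knob [380.7 184.4] 0.77 [ 0.4527 -0.0336  0.067 ]
wrist post [276.8 254.1] 0.81 [ 0.5008 -0.0916  0.066 ]
wrist mark [463.3 157.7] 0.58 [0.4352 0.0242 0.04  ]
top lever_knob [353.  249.8] 0.71 [ 0.4692 -0.1782  0.067 ]
top pointer [307.1 188.4] 0.69 [ 0.5995 -0.0768  0.04  ]
top mark [295.5 185.8] 0.6 [ 0.6046 -0.0511  0.04  ]
```

View pics/c4.png

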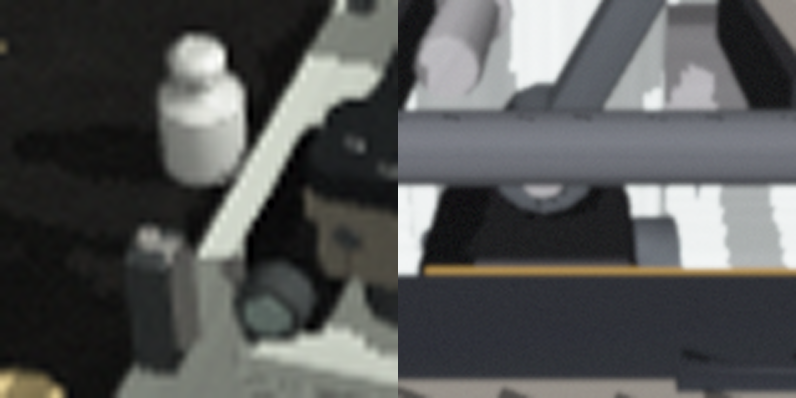

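```bash
python3 - <<'E'
from h import *
f=shot('top'); save(f,'t5.png',(260,150,360,225),7.9)
for n in ('pointer','mark'): print([(np.round(m['at'],1),round(m['p'],2)) for m in nets.mark_of(f,n)][:2])
pv=np.array([.544,-.151]);a=.075
for ey in (.0817,.092): 
  for x in (.055,.07): print(ey,x,proj(f,[*(pv+ey*np.array([-np.sin(a),np.cos(a)])+x*np.array([np.cos(a),np.sin(a)])),.04]))
E
```

```text
[(array([305.4, 187.5]), 0.77)]
[(array([297.2, 184.9]), 0.54)]
0.0817 0.055 [301.82317754 191.33593807]
0.0817 0.07 [301.5212869 184.5670594]
0.092 0.055 [297.14270051 191.56842036]
0.092 0.07 [296.84822201 184.79990438]
```

View pics/t5.png

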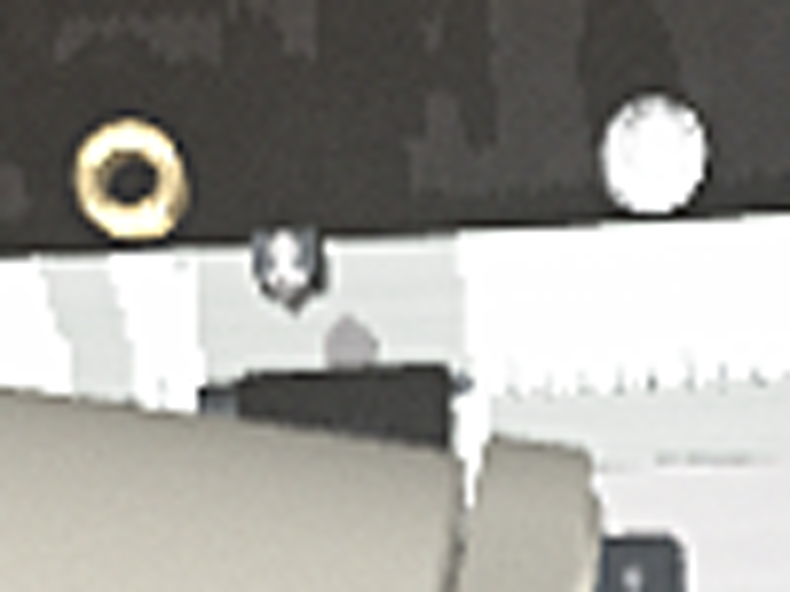

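{"name": "send_rows", "arguments": {
  "steps": [
    [[0,0,0],[0,0.008,0],0.2],
    [[0,0,0],[0,0.007,0],0.2],
    [[0,0,0],[0,0,0],0.2]
  ]
}}

```text
time_s: 17.27
tool_pos: [0.4933, -0.0498, 0.0552]
orientation: [-0.0, -0.038, 0.999, -0.002]
ft_force: [-1.5, -3.0, -1.0]
finger_gap: 0.804
```

```bash
cat > tp.py <<'E'
from h import *
import sys
exec(open('rel.py').read())
f=shot('top'); P=[]
g=cv2.cvtColor(f['color'],cv2.COLOR_RGB2GRAY)
for i in range(3):
    h=f if i==0 else shot('top')
    m=[nets.mark_of(h,n) for n in ('pointer','mark')]
    print([ (np.round(x[0]['at'],1).tolist(),round(x[0]['p'],2)) if x else None for x in m])
save(f,sys.argv[1],(280,160,330,197),15)
E
python3 tp.py t6.png
```

```text
t 17.275 TCP rel pivot0 in rail: -0.0429 0.1047 z 0.0552 yaw 0.075 tilt [-0.0005 -0.0042] F [-1.8 -2.9 -1. ] 0.803791284815789
[([298.2, 187.6], 0.65), ([296.5, 185.7], 0.5)]
[([299.6, 190.3], 0.82), ([295.5, 185.8], 0.62)]
[([298.6, 189.1], 0.68), ([296.4, 189.9], 0.6)]
```

View pics/t6.png

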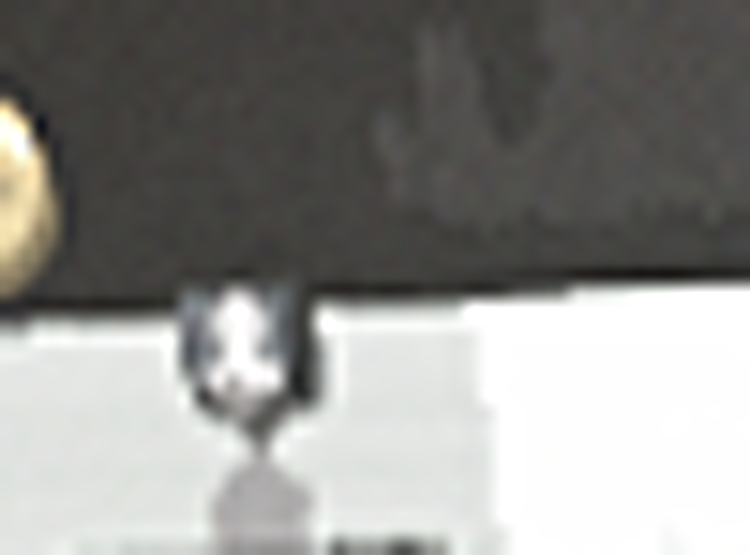

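```bash
python3 - <<'E'
from h import *
f=shot('top')
w=[onz(f,[297.4,189.4],z).round(4).tolist() for z in (.012,.03,.04,.046)];print(w)
X=np.array([w[3][0],w[3][1],.046])
for z in (.012,.03,.04,.046): X[2]=z; print(z,((proj(f,X)-[280,160])*15).round(0))
E
```

```text
[[0.5999, -0.0535, 0.012], [0.5979, -0.0548, 0.03], [0.5968, -0.0556, 0.04], [0.5961, -0.056, 0.046]]
0.012 [276. 467.]
0.03 [268. 453.]
0.04 [264. 446.]
0.046 [261. 441.]
```

{"name": "send_rows", "arguments": {
  "steps": [
    [[0,0,0],[0,0.002,0],0.2],
    [[0,0,0],[0,-0.0023,0],0.25],
    [[0,0,0],[0,-0.0023,0],0.3],
    [[0,0,0],[0,-0.0023,0],0.35],
    [[0,0,0],[0,0,0],0.35]
  ]
}}

```text
time_s: 18.4
tool_pos: [0.4938, -0.0561, 0.0552]
orientation: [-0.0, -0.037, 0.999, -0.002]
ft_force: [-0.7, -4.9, -0.8]
finger_gap: 0.649
```

```bash
python3 tp.py t7.png; python3 look.py wrist |egrep 'pivot|knob'
```

```text
t 18.4 TCP rel pivot0 in rail: -0.0429 0.0984 z 0.0552 yaw 0.0745 tilt [-0.0003 -0.0049] F [-1.  -4.9 -0.8] 0.648548637558133
[([297.4, 188.9], 0.64), ([294.7, 187.9], 0.55)]
[([297.3, 189.5], 0.58), ([296.4, 186.8], 0.52)]
[([344.2, 166.9], 0.64), ([294.5, 185.8], 0.38)]
wrist pivot [388.6 183.1] 0.59 [ 0.4519 -0.0189  0.06  ]
wrist lever_knob [389.9 180.2] 0.9 [ 0.4492 -0.0202  0.067 ]
```

View pics/t7.png

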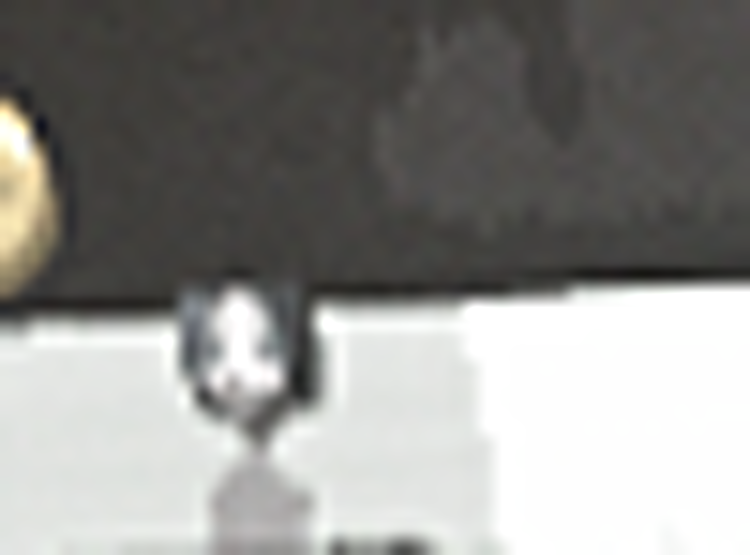

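{"name": "send_rows", "arguments": {
  "steps": [
    [[0,0,0],[0,-0.0012,0],0.4],
    [[0,0,0],[0,-0.0023,0],0.45],
    [[0,0,0],[0,-0.0023,0],0.5],
    [[0,0,0],[0,-0.0023,0],0.55],
    [[0,0,0],[0,0,0],0.55]
  ]
}}

```text
time_s: 20.02
tool_pos: [0.4943, -0.064, 0.0553]
orientation: [-0.0, -0.037, 0.999, -0.002]
ft_force: [-1.2, -2.1, -0.4]
finger_gap: 0.452
```

```bash
python3 tp.py t8.png; python3 look.py wrist |egrep 'pivot|knob'
```

```text
t 20.025 TCP rel pivot0 in rail: -0.0431 0.0905 z 0.0553 yaw 0.0747 tilt [-0.0007 -0.0043] F [-1.4 -2.  -0.4] 0.4522219548355143
[None, ([294.3, 187.8], 0.46)]
[([297.2, 187.2], 0.7), ([293.7, 187.4], 0.38)]
[([295.3, 187.7], 0.54), ([298.1, 185.8], 0.46)]
wrist pivot [288.9 255.3] 0.49 [ 0.5036 -0.0843  0.06  ]
wrist lever_knob [358.1 169.2] 0.8 [ 0.4448 -0.0471  0.067 ]
```

{"name": "send_rows", "arguments": {
  "steps": [
    [[0,0,0],[0,-0.0023,0],0.6],
    [[0,0,0],[0,-0.0015,0],0.64],
    [[0,0,0],[0,0,0],0.7],
    [[0,0,0],[0,0,0],0.7]
  ]
}}

```text
time_s: 21.52
tool_pos: [0.4944, -0.0678, 0.0552]
orientation: [-0.001, -0.037, 0.999, -0.002]
ft_force: [-0.8, -3.0, -0.6]
finger_gap: 0.359
```

```bash
python3 tp.py t9.png
```

```text
t 21.525 TCP rel pivot0 in rail: -0.0432 0.0867 z 0.0552 yaw 0.0745 tilt [-0.001 -0.004] F [-1.  -3.  -0.6] 0.3591319302937358
[([296.6, 189.3], 0.55), ([296.2, 186.9], 0.63)]
[([297.9, 187.8], 0.58), ([294.8, 187.1], 0.57)]
[([298.9, 188.5], 0.71), ([295.6, 187.7], 0.57)]
```

View pics/t9.png

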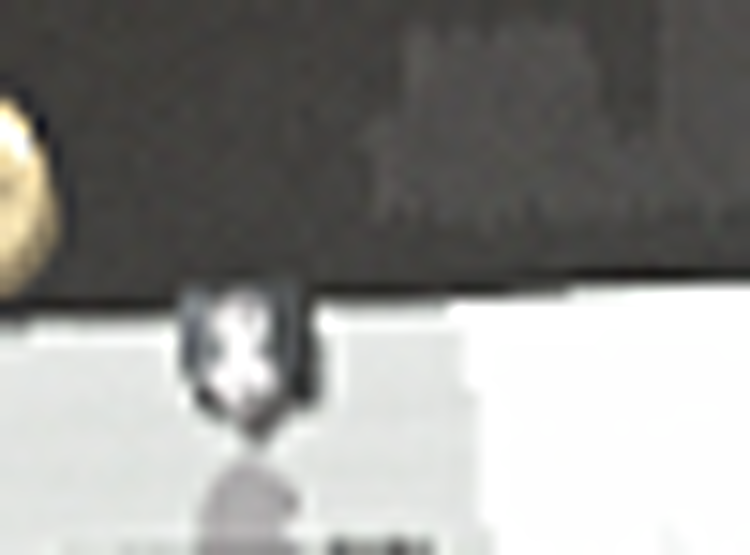

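{"name": "send_rows", "arguments": {
  "steps": [
    [[0,0,0],[0,0,0],0.5],
    [[0,0,0],[0,0,0],0.35],
    [[0,0,0],[0,0,0],0.35],
    [[0,0,0],[0,0,-0.03],0.35],
    [[0,0,0],[0,0,-0.05],0.35],
    [[0,0,0],[0,0,-0.06],0.35],
    [[0,0,0],[0.02,0,-0.06],0.35],
    [[0,0,0],[0,0,0],0.35]
  ]
}}

```text
time_s: 22.98
tool_pos: [0.4757, -0.0673, 0.2597]
orientation: [0.0, -0.037, 0.999, -0.001]
ft_force: [0.6, 0.3, -0.2]
finger_gap: 0.648
```

```bash
python3 tp.py t10.png; python3 look.py wrist | egrep 'pivot|knob|post|pointer|mark'
python3 - <<'E'
import cv2,numpy as np,glob,os
a=cv2.imread('pics/t10.png');b=cv2.imread(max(glob.glob('pics/wrist_*'),key=os.path.getmtime))[120:320,230:430]
cv2.imwrite('pics/c10.png',np.hstack([a[200:,100:500],cv2.resize(b,(355,355),interpolation=2)]))
E
```

```text
t 22.975 TCP rel pivot0 in rail: -0.0618 0.0885 z 0.2597 yaw 0.0744 tilt [ 0.0007 -0.0023] F [ 0.6  0.2 -0.2] 0.647755115931795
[([299.0, 187.7], 0.78), ([297.5, 189.3], 0.5)]
[([298.7, 188.8], 0.66), ([296.8, 188.3], 0.55)]
[None, ([296.2, 186.9], 0.54)]
wrist pivot [326.  231.1] 0.91 [ 0.5331 -0.0564  0.06  ]
wrist lever_knob [329.4 166.9] 0.73 [ 0.4441 -0.0592  0.067 ]
wrist post [315. 206.] 0.74 [ 0.4972 -0.074   0.066 ]
wrist pointer [326.2 271.7] 0.63 [ 0.6042 -0.0502  0.04  ]
wrist mark [322.9 267.7] 0.53 [ 0.598  -0.0556  0.04  ]
```

View pics/c10.png

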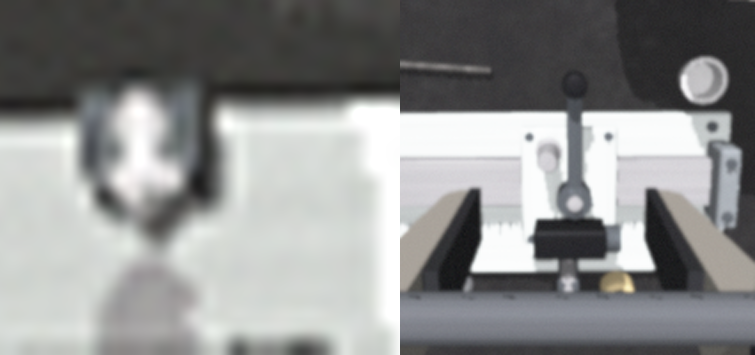

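```bash
python3 -c "
from bench import order; print(order.hand_in())"
```

```text
the job is handed in; nothing more can be done
None
```

The carriage is clamped at the index mark with the lever closed, and the job is handed in at about 23 s of the 72 s allowed. The hand-in reports no verdict.

**What I did:**
1. I pushed the lever fully open; I measured about 0.5 rad.
2. I lowered the jaws round the thumb post and the open lever, and slid the carriage to the mark with the lever still open.
3. I squeezed post and lever together in small steps, moving the hand back as the jaws shut so the carriage stayed at the mark.
4. I let go and lifted clear.

**Last checks, after letting go:**
- **Alignment:** In the top view the pointer stands within about 1 mm of the index tip, allowing for the tip's height, and it did not visibly move on release.
- **Lever:** The jaws had closed to 33 mm across post and lever (34 mm means closed). The wrist view shows the lever pointing straight along the rail's -x.
- **Contact:** The force reading was under 1 N with the hand at 0.26 m, so the robot touches nothing.
- **Loose items:** I did not measure them again at the end. The hand never came low near them, and the cup, bush, weight and hex key looked undisturbed in the pictures.

**Disagreements:**
- The network's pointer and mark readings scattered by 1 to 3 pixels (2 to 6 mm) and tended to put the pointer slightly short of the mark. I relied on the enlarged top pictures, which are clearer.
- The carriage did not start at its home end: when unclamped it ran back a further 24 mm or so. I measured it again there and moved the hand before gripping.

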